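Reverse the leaf specimen series into the second rack

TASK

Move the four leaf specimen blocks from the grey comb rack to the white one in reverse order, counting each rack from its green end: the block that was first (next to the green end) in the grey rack goes last in the white rack, the second goes third, the third second and the last first. Stand each block upright on the rack's floor between the fins, well centred across the row; set it down gently, do not drop it. Leave the amber jar where it is.

Things in the scene. Friction and masses are not known exactly. Their poses are not given: they have to be found in the camera images.
- full_rack: Grey comb rack, fixed, full at the start. Origin: on the bench, mid-row; row along y. Floor 8 mm thick, x -35 to +70 mm (+x part: ledge for tags). Five fins, 12 mm thick, x -18 to +18 mm, 36 mm tall, at y = -96, -48, 0, 48, 96 mm, leave four places 36 mm wide centred at x = 0, y = +72, +24, -24, -72 mm. Green end plate (44 mm tall) at +y (102 to 118 mm): first place is y = +72.
- empty_rack: White comb rack, fixed, empty at the start, no tags; same shape, sizes, axes and green end plate (at its +y end) as the grey rack. Origin on the bench, mid-row. Blocks are to stand on its floor (8 mm above the bench) in its four places, centred at x = 0, y = +72 (first), +24, -24, -72 mm (last).
- red_mid (a point): Centre (half-way up) of the block with the red top (top 14 mm red, the rest clear with a green leaf inside): 48 mm (x, across the row) by 24 mm (y, along the row) by 70 mm tall, about 0.1 kg. Stands upright, loose, in the grey rack. Grasp from above on its two ends, 48 mm apart along its x, which stick out past the fins. Centre 35 mm above its foot, 43 mm above the bench when in a rack.
- yellow_mid (a point): Centre (half-way up) of the block with the yellow top (top 14 mm yellow, the rest clear with a green leaf inside): 48 mm (x, across the row) by 24 mm (y, along the row) by 70 mm tall, about 0.1 kg. Stands upright, loose, in the grey rack. Grasp from above on its two ends, 48 mm apart along its x, which stick out past the fins. Centre 35 mm above its foot, 43 mm above the bench when in a rack.
- blue_mid (a point): Centre (half-way up) of the block with the blue top (top 14 mm blue, the rest clear with a green leaf inside): 48 mm (x, across the row) by 24 mm (y, along the row) by 70 mm tall, about 0.1 kg. Stands upright, loose, in the grey rack. Grasp from above on its two ends, 48 mm apart along its x, which stick out past the fins. Centre 35 mm above its foot, 43 mm above the bench when in a rack.
- white_mid (a point): Centre (half-way up) of the block with the white top (top 14 mm white, the rest clear with a green leaf inside): 48 mm (x, across the row) by 24 mm (y, along the row) by 70 mm tall, about 0.1 kg. Stands upright, loose, in the grey rack. Grasp from above on its two ends, 48 mm apart along its x, which stick out past the fins. Centre 35 mm above its foot, 43 mm above the bench when in a rack.
- red_tag: Small red tag, 22 x 22 x 4 mm, fixed on the grey rack's ledge 50 mm to the +x side of where the red block stands at the start. It stays there as the record of that block's old place (the white block has a like one, not tracked). Origin: middle of its underside.
- yellow_tag: Small yellow tag, 22 x 22 x 4 mm, fixed on the grey rack's ledge 50 mm to the +x side of where the yellow block stands at the start. It stays there as the record of that block's old place (the white block has a like one, not tracked). Origin: middle of its underside.
- blue_tag: Small blue tag, 22 x 22 x 4 mm, fixed on the grey rack's ledge 50 mm to the +x side of where the blue block stands at the start. It stays there as the record of that block's old place (the white block has a like one, not tracked). Origin: middle of its underside.
- jar: Amber jar with lid, 60 mm wide, 85 mm tall, loose, standing between and beyond the racks; to be left alone. Origin: centre of its underside.

How it is judged:
By the outcome, as a careful person would: the job done as asked, in the order asked, and still so for the second after the job is handed in, with the robot touching nothing.
It also fails if it takes over 104 s, if anything falls off the work surface, if the arm or the gripper's body presses on something with over 40 N, if the wrist force passes 120 N, or if a joint passes its speed limit or range.

ROBOT

A 6-joint arm with a two-finger parallel gripper is mounted at the origin on the work surface. World frame = base frame: x ahead of the robot, y to its left, z up, the work surface at z = 0. Lengths are in mm, angles in rad, forces in N, time in s.
With the tool pointing down it reaches from about 350 to 775 mm from the base axis. Payload 7.3 kg.
Tool frame: the origin (TCP) lies on the centre line of the jaws, within the pads' length; the fingertips stand 17 mm ahead of it and the grasp point (between the pads) lies 2 mm behind it; z points along the fingers, y is the line along which they close (so a half turn about z gives the same grasp; the last joint's range is limited). The gripper opens to 92 mm and grips with 3 to 60 N. Pads are 19 mm wide; open, the fingers measure 130 mm over their backs; the gripper's body (75 mm by 190 mm) begins 47 mm behind the grasp point.
Start: joints at [-1.276, 0.342, 1.524, -0, 1.275, -0.146], TCP at [224.023, -474.827, 204.441] pointing down, gripper open.
Joint ranges: [-2.53, 2.53], [-0.77, 2.02], [0.04, 2.7], [-1, 4.14], [0.28, 2.66], [-3.11, 3.11]. Speed limits (rad/s): [2.57, 2.57, 3.14, 3.14, 3.14, 3.14].

INTERFACE

Orientations are given as [roll, pitch, yaw] about the fixed x, y, z axes, in that order (R = Rz(yaw) Ry(pitch) Rx(roll)).
In Python, from plant import bot gives the robot as it stands. The module is installed in compiled form; this text tells all that it offers.
- The arm moves only by the shell command python3 -m pendant 'ROWS'. ROWS is JSON, a list of rows, each a list of 3 entries, a list of its own where there are three numbers: the shift along the world's x, y, z as a fraction of full scale, then the turn, a rotation vector about the world's x, y, z as a fraction of full scale, then the opening, from -1 (shut) to 1 (fully open), so that 0 is half open. In form: [[[tx, ty, tz], [rx, ry, rz], claw], ...]. A call has exactly 10 rows; each row shifts and turns the commanded pose from where the row before left it; what a row does not reach is not made up. Full scale, the value 1, is 30 mm for a shift and 0.12 rad for a turn. A row lasts 1/12 s, in which the tool goes at most 41.7 mm and 7.16 degrees, less where a joint would pass 70% of its speed; a pose out of reach is approached as far as the arm can. A call with a number of a shift or a turn outside -1 to 1 is refused whole. A call with a gripper value outside its range is refused whole. The fingers move at their own pace and stop on an object; the grip force is fixed at half the most. Time passes only in rows, so rows that do not move let the fingers close, or fill a call up. It gives the time, the measured TCP pose, the force, the opening and the grip force at its end, in the units of the state.
- bot.get_obs(): the state, without advancing time (a new reading comes with each control period).
- bot.capture(name): name is "scene" or "top" or "wrist"; returns the picture (384x512x3 uint8, blue, green, red); there is no depth.
- bot.camera_params(name): a dict with "fovy" (degrees; the focal length in pixels is half the picture's height over the tangent of half this angle, whatever the lens; pixels are square), "cx", "cy" (the principal point, pixels), "camera_from_world" (4x4, takes a point from world to camera coordinates). Camera axes: x right, y down, z forward; pixel columns grow to the right and rows downward; lengths in mm; the calibration is good to about 2 mm. A picture is of the moment at which its call begins: read the wrist's pose just before it. camera_params takes no time and is no camera call; for the wrist camera it gives the pose at the moment of the call.
- bot.close_job(): hands the job in; it is judged then, once.
The state is a dict: "time": time; "joint_positions": joint angles; "dq": joint speeds; "tau": joint torques, N m; "tool_pos": TCP position; "tcp_rot": TCP orientation; "contact_force": force on the tool from outside, world axes, zero at the start; "moment": the same for the moment, N m; "grip_width": finger opening in mm; "finger_force": force on a finger pad.
Only numpy, scipy, OpenCV 4.12 (cv2) and the standard library are available. Lean on these libraries where they do the work, as an engineer would, in place of code of your own. Each camera call takes 0.05 s, during which the arm holds its last target. There are 200 camera calls.

## Working session

There is one attempt and no reset: what is moved stays moved. The work goes in short steps, Python scripts to look and compute and a shell command to move; the robot and the scene stay as the last step left them, time stands still between calls to the robot, and variables do not carry over. Pictures are saved under pics/ and viewed, at most 14 in all, crops included, and the job is handed in when it is done.

```bash
mkdir -p pics; cat > h.py <<'E'
from plant import bot
import numpy as np, cv2
def par(n):
    p=bot.camera_params(n); T=np.array(p["camera_from_world"]); f=192/np.tan(np.radians(p["fovy"])/2)
    return T,f,p["cx"],p["cy"]
def ray(P,u,v):
    T,f,cx,cy=P; R=T[:3,:3]; c=-R.T@T[:3,3]
    d=R.T@np.array([(u-cx)/f,(v-cy)/f,1]); return c,d/np.linalg.norm(d)
def onz(P,u,v,z):
    c,d=ray(P,u,v); return c+d*(z-c[2])/d[2]
def two(P1,a,P2,b):
    c1,d1=ray(P1,*a); c2,d2=ray(P2,*b)
    s=np.linalg.lstsq(np.c_[d1,-d2],c2-c1,rcond=None)[0]
    p,q=c1+s[0]*d1,c2+s[1]*d2; return (p+q)/2,np.linalg.norm(p-q)
def proj(P,X):
    T,f,cx,cy=P; c=T[:3,:3]@np.array(X)+T[:3,3]; return c[:2]/c[2]*f+[cx,cy]
E
python3 - <<'E'
from h import *
for n in("scene","top"):
    cv2.imwrite(f"pics/{n}0.png",bot.capture(n)); p=bot.camera_params(n); P=par(n); print(n,p.keys(),p["fovy"],ray(P,256,192))
o=bot.get_obs(); print(o["tool_pos"],o["tcp_rot"],o["time"],o["grip_width"])
E
```

```text
scene dict_keys(['fovy', 'cx', 'cy', 'camera_from_world']) 49.61178586809923 (array([888.38768879, 296.91421338, 797.41864779]), array([-0.35220809, -0.36248407, -0.86287587]))
top dict_keys(['fovy', 'cx', 'cy', 'camera_from_world']) 44.7891247392435 (array([ 460.89266368,  -25.01006403, 1044.2873506 ]), array([ 0.1464627 , -0.01412276, -0.98911538]))
[ 223.90345753 -474.41561202  203.80803588] [-3.14019706e+00 -1.91438348e-04  4.40816421e-01] 0.1 92.04261627473824
```

View pics/top0.png

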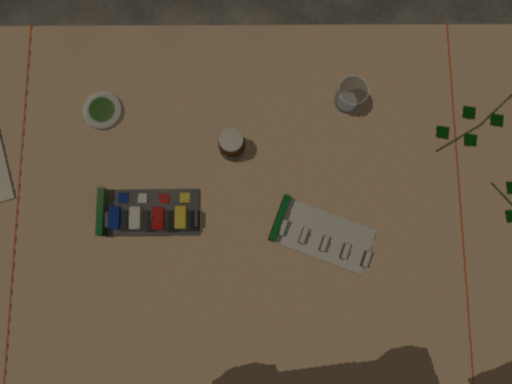

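View pics/scene0.png

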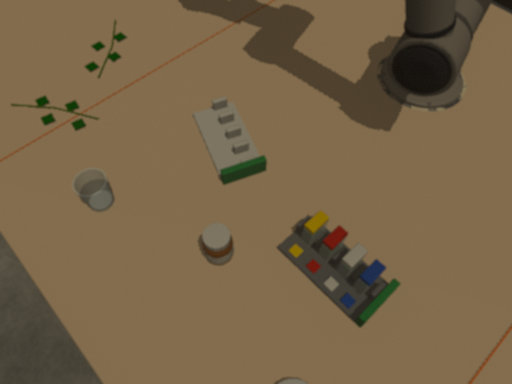

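The top view shows the grey rack at (150,212) with its green end at (101,212). From the green end the blocks are blue, white, red, yellow, and the tags match. The white rack is at about (325,237) with its green end at (280,218), and the jar is at (232,143).

```bash
cat >> h.py <<'E'
def blobs(im,col,amin=12):
    h=cv2.cvtColor(im,cv2.COLOR_BGR2HSV)
    r={"red":[(0,150,60),(6,255,255)],"red2":[(172,150,60),(180,255,255)],"yellow":[(22,150,90),(34,255,255)],"blue":[(105,130,50),(130,255,255)],"green":[(55,120,30),(85,255,255)]}
    m=cv2.inRange(h,*map(np.array,r[col]))
    if col=="red": m|=cv2.inRange(h,*map(np.array,r["red2"]))
    n,l,s,c=cv2.connectedComponentsWithStats(m)
    return sorted([(int(s[i,4]),*np.round(c[i],1)) for i in range(1,n) if s[i,4]>=amin],reverse=True)[:8]
E
python3 - <<'E'
from h import *
for n in("scene","top"):
    im=cv2.imread(f"pics/{n}0.png")
    for c in("red","yellow","blue","green"): print(n,c,[tuple(map(float,b)) for b in blobs(im,c)])
a=cv2.imread("pics/top0.png")[180:280,80:380]; b=cv2.imread("pics/scene0.png")[90:190,180:280]
a=cv2.convertScaleAbs(a,alpha=1.3)
cv2.imwrite("pics/c1.png",np.vstack([cv2.resize(a[:,175:],(625,500),interpolation=2)]))
E
```

```text
scene red [(292.0, 334.5, 237.7), (118.0, 312.8, 265.8)]
scene yellow [(278.0, 316.3, 221.5), (122.0, 295.6, 250.3)]
scene blue [(267.0, 371.9, 272.4), (104.0, 347.3, 300.2)]
scene green [(368.0, 378.1, 300.4), (240.0, 242.8, 165.7), (26.0, 41.8, 100.7), (20.0, 98.0, 45.8), (19.0, 91.2, 66.4), (17.0, 119.2, 36.6), (16.0, 113.7, 56.4), (15.0, 48.1, 118.1)]
top red [(263.0, 157.4, 217.9), (88.0, 163.5, 198.1)]
top yellow [(242.0, 179.8, 217.0), (69.0, 184.5, 197.2)]
top blue [(238.0, 113.4, 217.4), (72.0, 123.0, 197.5)]
top green [(289.0, 279.2, 217.5), (99.0, 469.9, 139.6), (96.0, 442.2, 132.0), (95.0, 468.6, 112.2), (93.0, 496.5, 119.6), (84.0, 100.0, 227.3), (47.0, 509.1, 215.4), (41.0, 509.4, 187.4)]
```

View pics/c1.png

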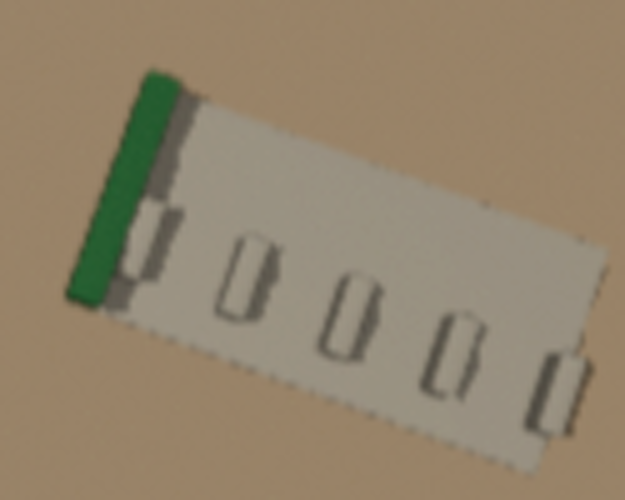

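The crop shows the white rack turned about -20° in the image: green end at crop (125,190), fins at about (148,240), (247,278), (350,316), (456,355) and (562,393).

```bash
python3 - <<'E'
from h import *
np.set_printoptions(precision=1,suppress=True)
A,B=par("top"),par("scene")
for n,a,b in[("red",(157.4,217.9),(334.5,237.7)),("redtag",(163.5,198.1),(312.8,265.8)),("yel",(179.8,217),(316.3,221.5)),("yeltag",(184.5,197.2),(295.6,250.3)),("blue",(113.4,217.4),(371.9,272.4)),("bluetag",(123,197.5),(347.3,300.2)),("wgreen",(279.2,217.5),(242.8,165.7))]:
    X,e=two(A,a,B,b); print(n,X,e, onz(A,*a,12 if "tag" in n else 44 if "gr" in n else 76), onz(B,*b,12 if "tag" in n else 44 if "gr" in n else 74))
for u,v in[(148,240),(247,278),(350,316),(456,355),(562,393)]:
    print(onz(A,255+u/5,180+v/5,44))
W=bot.camera_params("wrist");P=par("wrist");print(W["fovy"],ray(P,256,192),bot.get_obs()["tool_pos"])
print(onz(B,217,240,85),onz(A,232,138,85))
E
```

```text
red [551.1 167.4  72.5] 0.5265122306212531 [550.6 166.9  76. ] [551.9 167.4  74. ]
redtag [600.7 167.3  12.1] 0.47458618168054084 [600.8 167.2  12. ] [600.5 167.5  12. ]
yel [552.4 120.6  74.3] 0.2608427703727493 [552.3 120.3  76. ] [552.2 120.7  74. ]
yeltag [602.3 120.8  11.8] 1.2784732686949476 [602.7 120.2  12. ] [602.  121.3  12. ]
blue [552.5 259.5  72.4] 0.6969087137241906 [552.  258.7  76. ] [553.5 259.3  74. ]
bluetag [602.5 258.6  10.9] 1.0582079071833188 [602.6 257.8  12. ] [602.5 259.1  12. ]
wgreen [554.2 -89.6  39.2] 1.315463428031129 [553.4 -88.8  44. ] [556.7 -87.7  44. ]
[ 530.8 -100.1   44. ]
[ 514.4 -142.1   44. ]
[ 498.1 -185.7   44. ]
[ 481.4 -230.2   44. ]
[ 465.3 -274.6   44. ]
59.882995069682124 (array([ 298. , -439.6,  383.2]), array([-0.3, -0.1, -1. ])) [ 223.9 -474.4  203.8]
[721.5  24.2  85. ] [718.9  11.4  85. ]
```

```bash
python3 -m pendant '[[[0.91,0.96,0.1],[0,0,0.64],1],[[0.91,0.96,0.1],[0,0,0.64],1],[[0.91,0.96,0.1],[0,0,0.64],1],[[0.91,0.96,0.1],[0,0,0.64],1],[[0.91,0.96,0.1],[0,0,0.64],1],[[0.91,0.96,0.1],[0,0,0.64],1],[[0.91,0.96,0.1],[0,0,0.64],1],[[0.91,0.96,0.1],[0,0,0.64],1],[[0.91,0.96,0.1],[0,0,0.64],1],[[0.91,0.96,0.1],[0,0,0.64],1]]'
python3 -m pendant '[[[0,0,0],[0,0,0],1],[[0,0,0],[0,0,0],1],[[0,0,0],[0,0,0],1],[[0,0,0],[0,0,0],1],[[0,0,0],[0,0,0],1],[[0,0,0],[0,0,0],1],[[0,0,0],[0,0,0],1],[[0,0,0],[0,0,0],1],[[0,0,0],[0,0,0],1],[[0,0,0],[0,0,0],1]]'
python3 - <<'E'
from h import *
import pickle
P=par("wrist"); im=bot.capture("wrist"); pickle.dump(P,open("w1.pkl","wb")); cv2.imwrite("pics/w1.png",im); cv2.imwrite("pics/w1b.png",cv2.resize(im,(768,576),interpolation=2)); print(bot.get_obs()["tool_pos"],bot.get_obs()["tcp_rot"])
E
```

```text
time: 0.93
tool_pos: [497.9, -185.0, 234.3]
tcp_rot: [-3.141, -0.0, 1.213]
contact_force: [0.2, -1.7, -0.4]
grip_width: 91.4
finger_force: 0.0
time: 1.77
tool_pos: [496.9, -187.0, 234.5]
tcp_rot: [3.141, 0.0, 1.208]
contact_force: [-0.6, -0.1, -0.4]
grip_width: 92.0
finger_force: 0.0
[ 496.96240353 -186.92157337  234.44235793] [3.14150194e+00 2.53494824e-05 1.20859934e+00]
```

View pics/w1b.png

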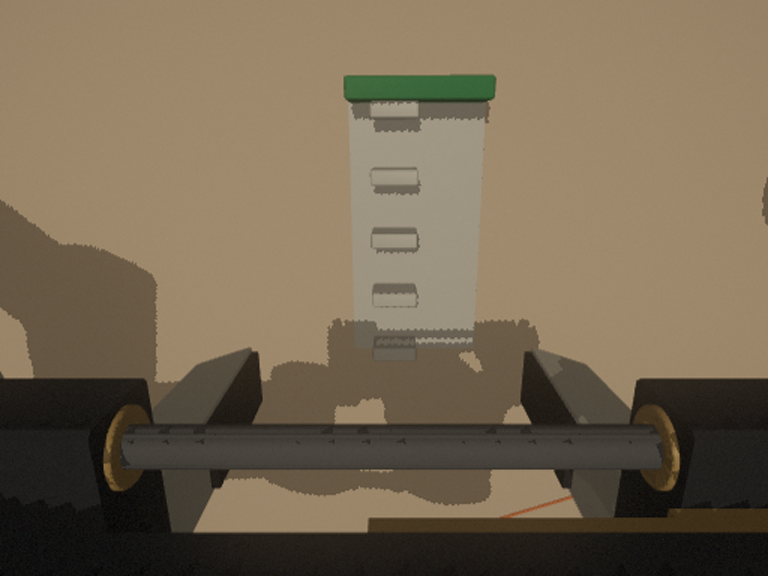

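The wrist view (1.5x) shows the whole white rack: green plate at (420,88), and fin tops at (394,109), (394,176), (394,240), (395,298) and (394,353).

```bash
python3 - <<'E'
from h import *
import pickle
np.set_printoptions(precision=1,suppress=True)
P=pickle.load(open("w1.pkl","rb")); print(P[1:],ray(P,256,192))
q=[onz(P,u/1.5,v/1.5,44) for u,v in[(394.5,109),(394.5,176),(394.5,240),(395,298.5),(394.5,353)]]
for a in q: print(a)
q=np.array(q)[:,:2]; print("gaps",np.linalg.norm(np.diff(q,axis=0),axis=1)); d=q[0]-q[-1]; print("yaw",np.arctan2(-d[0],d[1]))
c,s=np.array([np.cos(-.36),np.sin(-.36)]),np.array([-np.sin(-.36),np.cos(-.36)])
for u,v,z in[(371,240,44),(418,240,44),(351,240,8),(480,240,8),(344,80,44+8),(496,80,52)]: 
    X=onz(P,u/1.5,v/1.5,z)[:2]; print(X,"rackx",(X-q[2])@c)
# triangulate middle fin/other fins between top & wrist
A=par("top")
for (u,v),(a,b) in zip([(394.5,176),(394.5,240),(395,298.5)],[(247,278),(350,316),(456,355)]):
    print(*two(P,(u/1.5,v/1.5),A,(255+a/5,180+b/5)))
E
```

```text
(np.float64(333.3393191887465), 260.5312050005869, 192.68107468918407) (array([ 526. , -110.3,  413.9]), array([-0.1, -0.3, -1. ]))
[533.4 -97.4  44. ]
[ 517.3 -140.1   44. ]
[ 500.7 -184.2   44. ]
[ 484.6 -227.8   44. ]
[ 467.9 -271.2   44. ]
gaps [45.7 47.1 46.4 46.5]
yaw -0.3606525697292927
[ 484.1 -177.9] rackx -17.68221345457011
[ 517.2 -190.5] rackx 17.681259622152663
[ 464.6 -178.7] rackx -35.68856759791316
[ 564.2 -216.5] rackx 70.81507066376844
[508.1 -68.5] rackx -33.838047502816224
[ 603.3 -104.7] rackx 68.06147666293995
[ 516.1 -143.2   22.8] 3.0708525531049995
[ 498.9 -189.7   17.8] 0.442367104221046
[ 482.  -235.1   20.7] 0.252024185578082
```

```bash
python3 -m pendant '[[[0.14,0.97,0],[0,0,0.23],1],[[0.14,0.97,0],[0,0,0.23],1],[[0.14,0.97,0],[0,0,0.23],1],[[0.14,0.97,0],[0,0,0.23],1],[[0.14,0.97,0],[0,0,0.23],1],[[0.14,0.97,0],[0,0,0.23],1],[[0.14,0.97,0],[0,0,0.23],1],[[0.14,0.97,0],[0,0,0.23],1],[[0.14,0.97,0],[0,0,0.23],1],[[0.14,0.97,0],[0,0,0.23],1]]'
python3 -m pendant '[[[0.14,0.97,0],[0,0,0.23],1],[[0.14,0.97,0],[0,0,0.23],1],[[0.14,0.97,0],[0,0,0.23],1],[[0,0,0],[0,0,0],1],[[0,0,0],[0,0,0],1],[[0,0,0],[0,0,0],1],[[0,0,0],[0,0,0],1],[[0,0,0],[0,0,0],1],[[0,0,0],[0,0,0],1],[[0,0,0],[0,0,0],1]]'
python3 - <<'E'
from h import *
import pickle
P=par("wrist"); im=bot.capture("wrist"); pickle.dump(P,open("w2.pkl","wb")); cv2.imwrite("pics/w2.png",im); cv2.imwrite("pics/w2b.png",cv2.resize(im,(768,576),interpolation=2)); print(bot.get_obs()["tool_pos"],bot.get_obs()["tcp_rot"])
for c in("red","yellow","blue","green"): print(c,[tuple(map(float,b)) for b in blobs(im,c)][:3])
E
```

```text
time: 2.65
tool_pos: [539.0, 105.7, 234.5]
tcp_rot: [3.141, 0.0, 1.486]
contact_force: [0.6, 0.9, 0.3]
grip_width: 91.7
finger_force: 0.0
time: 3.48
tool_pos: [551.7, 190.7, 234.6]
tcp_rot: [3.141, 0.0, 1.566]
contact_force: [-0.6, 0.5, 0.3]
grip_width: 91.8
finger_force: 0.0
[551.73892364 190.86352312 234.59925694] [3.14126104e+00 1.82447549e-05 1.56658978e+00]
red [(998.0, 259.6, 190.2), (299.0, 299.7, 175.1)]
yellow [(224.0, 299.8, 209.6), (155.0, 260.9, 234.5), (124.0, 261.4, 224.0)]
blue [(985.0, 263.7, 101.3), (325.0, 303.5, 99.4)]
green [(12.0, 232.8, 351.9)]
```

View pics/w2b.png

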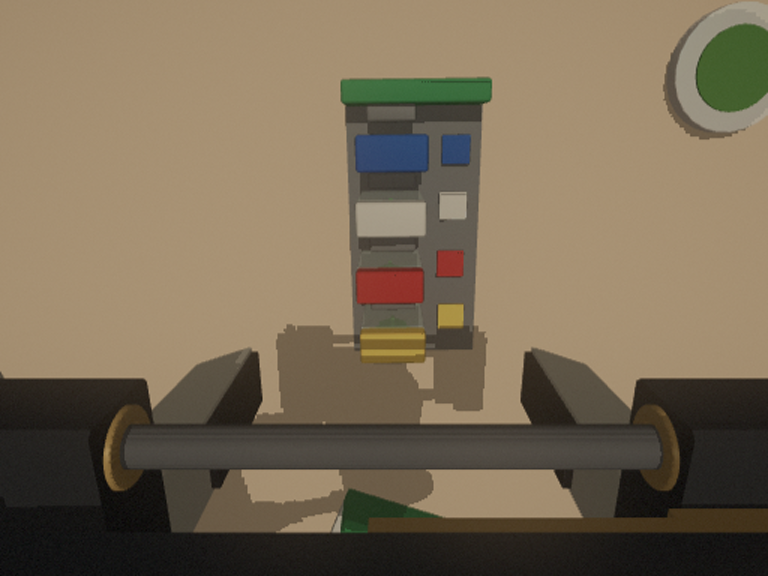

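The wrist view (1.5x) shows the grey rack: tops at blue (392,153), white (391,219), red (390,286) and yellow (393,345). The tags lie in column about 452 at rows 150, 206, 264 and 316.

```bash
python3 - <<'E'
from h import *
import pickle
np.set_printoptions(precision=1,suppress=True)
P=pickle.load(open("w2.pkl","rb")); W=pickle.load(open("w1.pkl","rb")); A=par("top");B=par("scene")
print("tags w",[onz(P,u/1.5,v/1.5,12) for u,v in[(456,150),(453,206.5),(450.5,264),(450.5,316)]])
print("tops w",[onz(P,u/1.5,v/1.5,78) for u,v in[(392,153),(391,217),(390,284),(393,338)]])
for n,u,t,s in[("blue",(455.5,149.5),(123,197.5),(347.3,300.2)),("red",(450.5,263),(163.5,198.1),(312.8,265.8)),("yel",(450.5,316),(184.5,197.2),(295.6,250.3))]:
    w=(u[0]/1.5,u[1]/1.5); print(n,"top-w",*two(P,w,A,t),"scene-w",*two(P,w,B,s))
f=[onz(W,u/1.5,v/1.5,36)[:2] for u,v in[(394.5,109),(394.5,176),(394.5,240),(395,298.5),(394.5,353)]]
print("fins w",f,"mean",np.mean(f,0))
g=[onz(A,255+u/5,180+v/5,36)[:2] for u,v in[(148,240),(247,278),(350,316),(456,355),(562,393)]]; print("fins top",g,np.mean(g,0))
E
```

```text
tags w [array([602.4, 258.6,  12. ]), array([601.5, 215. ,  12. ]), array([601. , 167.4,  12. ]), array([602.4, 121.4,  12. ])]
tops w [array([552.7, 259.3,  78. ]), array([551.8, 217.6,  78. ]), array([550.9, 170.4,  78. ]), array([552.9, 129.4,  78. ])]
blue top-w [602.8 258.9   8.2] 0.5927877778406888 scene-w [602.2 259.   10.9] 0.0637717526046279
red top-w [601.2 167.6   9.4] 0.08850436525234429 scene-w [600.8 168.   12.5] 0.8195823859904954
yel top-w [602.8 120.5   9.7] 0.2798289449115121 scene-w [602.3 121.6  12.7] 0.16472345609383493
fins w [array([533.6, -97.1]), array([ 517.1, -140.8]), array([ 500.1, -185.8]), array([ 483.8, -230.4]), array([ 466.6, -274.6])] mean [ 500.2 -185.7]
fins top [array([ 531.3, -100.7]), array([ 514.8, -143.1]), array([ 498.4, -187. ]), array([ 481.6, -231.9]), array([ 465.3, -276.6])] [ 498.3 -187.8]
```

Tags agree across the three views to about 1 mm. Targets are the block centres at x≈552 and y = 258.7 (blue), 215.5 (white), 167.4 (red), 121 (yellow). The white rack is centred at (499.7,-186.1), yaw -0.36. I'm grasping yellow first.

```bash
python3 -m pendant '[[[0.01,-0.58,-0.8],[0,0,0.01],1],[[0.01,-0.58,-0.8],[0,0,0.01],1],[[0.01,-0.58,-0.8],[0,0,0.01],1],[[0,-0.58,-0.8],[0,0,0],1],[[0,0,-0.45],[0,0,0],1],[[0,0,-0.45],[0,0,0],1],[[0,0,-0.45],[0,0,0],1],[[0,0,-0.45],[0,0,0],1],[[0,0,-0.45],[0,0,0],1],[[0,0,-0.45],[0,0,0],1]]'
python3 -m pendant '[[[0,0,0],[0,0,0],1],[[0,0,0],[0,0,0],1],[[0,0,0],[0,0,0],-1],[[0,0,0],[0,0,0],-1],[[0,0,0],[0,0,0],-1],[[0,0,0],[0,0,0],-1],[[0,0,0],[0,0,0],-1],[[0,0,0],[0,0,0],-1],[[0,0,0],[0,0,0],-1],[[0,0,0],[0,0,0],-1]]'
```

```text
time: 4.37
tool_pos: [552.7, 121.6, 56.9]
tcp_rot: [3.141, 0.0, 1.571]
contact_force: [-0.4, -0.2, 0.6]
grip_width: 91.9
finger_force: 0.0
time: 5.2
tool_pos: [552.5, 121.9, 57.5]
tcp_rot: [3.141, -0.0, 1.571]
contact_force: [-0.2, -0.4, 0.5]
grip_width: 43.2
finger_force: 0.0
```

```bash
python3 - <<'E'
from h import *
a=bot.capture("scene")[180:330,240:420]; o=bot.get_obs(); print(o["grip_width"],o["finger_force"],o["contact_force"])
cv2.imwrite("pics/s2.png",cv2.resize(a,(720,600),interpolation=2))
E
```

```text
38.911637184119364 0.0 [ 0.27339709  0.69887847 -0.57351502]
```

View pics/s2.png

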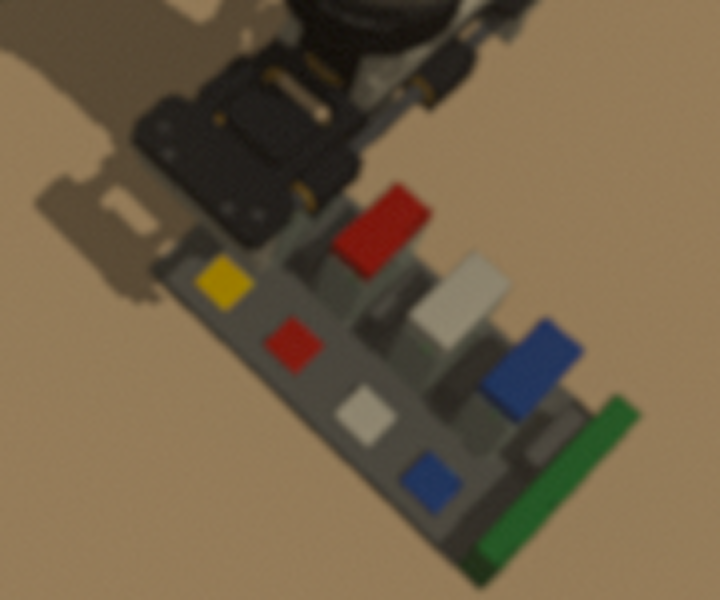

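```bash
python3 - <<'E'
from h import *
im=bot.capture("wrist"); o=bot.get_obs(); print(o["grip_width"],o["finger_force"],o["tool_pos"],o["time"])
cv2.imwrite("pics/w3.png",im)
E
```

```text
34.953252580466774 0.0 [552.50782654 121.87153263  57.42050455] 5.3
```

View pics/w3.png

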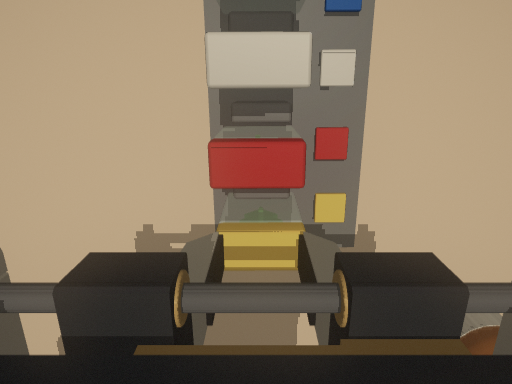

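```bash
python3 - <<'E'
from h import *
P=par("wrist"); print(ray(P,256,192))
for X in[(552.5,121.9,57),(552.5,121.9,78),(602.3,121,12),(577,121.9,78),(577,121.9,41),(552.5,133,78),(552.5,109,78)]: print(X,proj(P,X))
im=cv2.imread("pics/w3.png")[200:340,150:370]
cv2.imwrite("pics/w3c.png",cv2.resize(cv2.convertScaleAbs(im,alpha=1.8,beta=20),None,fx=3.6,fy=3.6,interpolation=2))
E
```

```text
(array([552.54140695, 203.90445528, 236.81686947]), array([-0.01422982, -0.29890957, -0.95417534]))
(552.5, 121.9, 57) [260.66926282 233.63457509]
(552.5, 121.9, 78) [260.65959419 250.24956525]
(602.3, 121, 12) [330.05126358 208.59227112]
(577, 121.9, 78) [307.03145223 250.25932645]
(577, 121.9, 41) [299.30723681 223.09445023]
(552.5, 133, 78) [260.66001777 230.94112913]
(552.5, 109, 78) [260.65912168 271.78892607]
```

View pics/w3c.png

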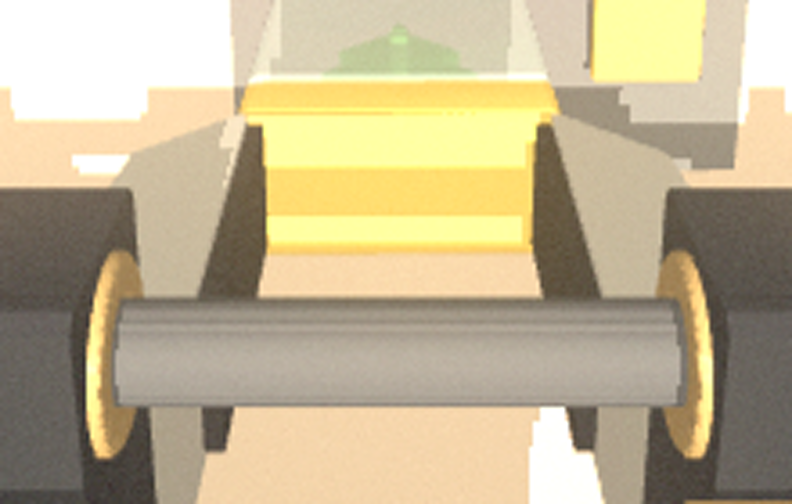

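```bash
python3 -m pendant '[[[0,0,0],[0,0,0],-1],[[0,0,0],[0,0,0],-1],[[0,0,0],[0,0,0],-1],[[0,0,0],[0,0,0],-1],[[0,0,0],[0,0,0],-1],[[0,0,0],[0,0,0],-1],[[0,0,0],[0,0,0],-1],[[0,0,0],[0,0,0],-1],[[0,0,0],[0,0,0],-1],[[0,0,0],[0,0,0],-1]]'
python3 - <<'E'
from h import *
im=bot.capture("wrist"); cv2.imwrite("pics/w4.png",im)
o=bot.get_obs(); print(o["grip_width"],o["finger_force"],o["joint_positions"],o["tau"])
im=im[180:340,130:390]
cv2.imwrite("pics/w4c.png",cv2.resize(cv2.convertScaleAbs(im,alpha=1.4,beta=10),None,fx=3,fy=3,interpolation=2))
E
```

```text
time: 6.13
tool_pos: [552.5, 121.9, 57.4]
tcp_rot: [3.142, 0.0, 1.571]
contact_force: [0.1, 1.0, 0.6]
grip_width: 0.4
finger_force: 0.0
0.31627999088854564 0.0 [8.16730871e-02 5.68643697e-01 1.59830598e+00 3.65647966e-06
 9.74542680e-01 8.12960621e-02] [ 3.86075562e-04 -5.01126158e+01 -2.01470196e+01  6.94390316e-02
  3.02839978e-02  4.74325986e-06]
```

View pics/w4c.png

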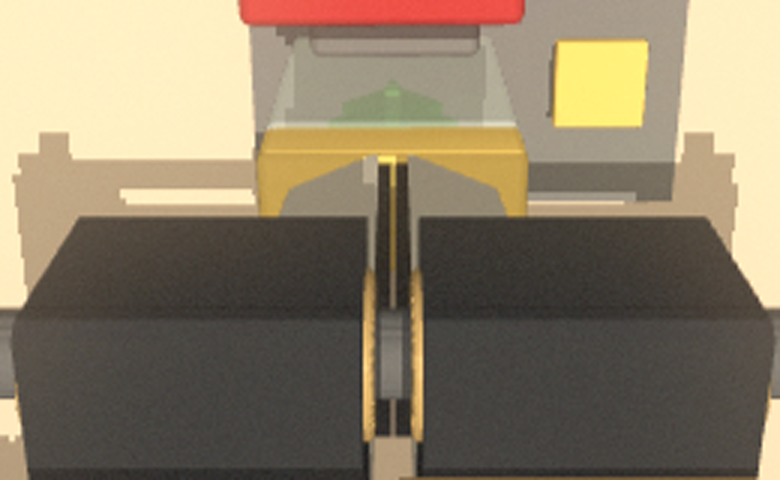

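The closed fingers sit on top of the yellow top face, so they shut above the block. In the first wrist view, the 92 mm opening between the tips puts them about 21.5 mm above the reported TCP, not 17 mm below it. So I'll use tip z = tool z + 21.5. I'm reopening and going 37 mm lower.

```bash
python3 -m pendant '[[[0,0,0],[0,0,0],1],[[0,0,0],[0,0,0],1],[[0,0,0],[0,0,0],1],[[0,0,0],[0,0,0],1],[[0,0,0],[0,0,0],1],[[0,0,0],[0,0,0],1],[[0,0,0],[0,0,0],1],[[0,0,0],[0,0,0],1],[[0,0,0],[0,0,0],1],[[0,0,0],[0,0,0],1]]'
python3 -m pendant '[[[0,0,0],[0,0,0],1],[[0,-0.03,-0.15],[0,0,0],1],[[0,0,-0.15],[0,0,0],1],[[0,0,-0.15],[0,0,0],1],[[0,0,-0.15],[0,0,0],1],[[0,0,-0.15],[0,0,0],1],[[0,0,-0.15],[0,0,0],1],[[0,0,-0.15],[0,0,0],1],[[0,0,-0.15],[0,0,0],1],[[0,0,0],[0,0,0],1]]'
python3 -m pendant '[[[0,0,0],[0,0,0],-1],[[0,0,0],[0,0,0],-1],[[0,0,0],[0,0,0],-1],[[0,0,0],[0,0,0],-1],[[0,0,0],[0,0,0],-1],[[0,0,0],[0,0,0],-1],[[0,0,0],[0,0,0],-1],[[0,0,0],[0,0,0],-1],[[0,0,0],[0,0,0],-1],[[0,0,0],[0,0,0],-1]]'
```

```text
time: 7.02
tool_pos: [552.5, 121.9, 57.4]
tcp_rot: [3.142, -0.0, 1.571]
contact_force: [-0.3, 0.1, 0.6]
grip_width: 62.8
finger_force: 0.0
time: 7.85
tool_pos: [551.9, 120.9, 20.3]
tcp_rot: [-3.14, 0.0, 1.571]
contact_force: [-1.4, -0.5, 0.7]
grip_width: 91.5
finger_force: 0.0
time: 8.68
tool_pos: [552.6, 121.0, 21.5]
tcp_rot: [3.141, 0.0, 1.571]
contact_force: [0.4, 0.1, 0.1]
grip_width: 47.9
finger_force: 30.0
```

```bash
python3 -m pendant '[[[0,0,0.4],[0,0,0],-1],[[0,0,0.8],[0,0,0],-1],[[0,0,1],[0,0,0],-1],[[0,0,1],[0,0,0],-1],[[-0.09,-0.8,0],[0,0,-0.3],-1],[[-0.09,-0.8,0],[0,0,-0.3],-1],[[-0.09,-0.8,0],[0,0,-0.3],-1],[[-0.09,-0.8,0],[0,0,-0.3],-1],[[-0.09,-0.8,0],[0,0,-0.3],-1],[[-0.09,-0.8,0],[0,0,-0.3],-1]]'
python3 -m pendant '[[[-0.09,-0.8,0],[0,0,-0.3],-1],[[-0.09,-0.8,0],[0,0,-0.3],-1],[[-0.09,-0.8,0],[0,0,-0.3],-1],[[-0.11,-0.79,0],[0,0,-0.3],-1],[[0,0,0],[0,0,0],-1],[[0,0,-0.52],[0,0,0],-1],[[0,0,-0.52],[0,0,0],-1],[[0,0,-0.52],[0,0,0],-1],[[0,0,-0.52],[0,0,0],-1],[[0,0,0],[0,0,0],-1]]'
python3 - <<'E'
from h import *
im=bot.capture("wrist"); cv2.imwrite("pics/w5.png",im); o=bot.get_obs(); print(o["tool_pos"],o["tcp_rot"],o["grip_width"])
cv2.imwrite("pics/w5c.png",cv2.resize(im,(768,576),interpolation=2))
E
```

```text
time: 9.52
tool_pos: [535.8, -24.0, 117.3]
tcp_rot: [-3.141, 0.0, 1.354]
contact_force: [0.4, -0.7, -1.5]
grip_width: 48.0
finger_force: 30.0
time: 10.35
tool_pos: [522.8, -117.4, 52.1]
tcp_rot: [-3.136, -0.0, 1.212]
contact_force: [0.5, -0.3, -1.3]
grip_width: 47.9
finger_force: 30.0
[ 523.67203439 -117.80769642   53.65551287] [-3.13766744e+00 -1.40675896e-04  1.21171666e+00] 47.8469366381022
```

View pics/w5c.png

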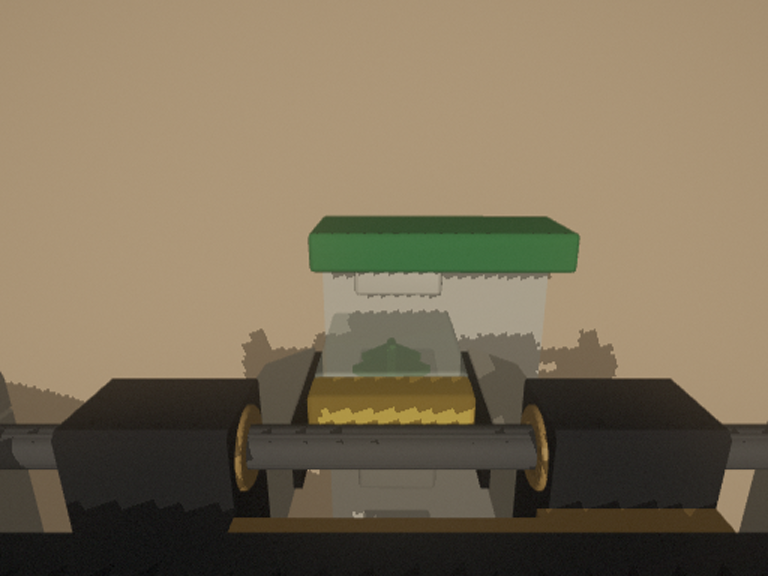

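```bash
python3 - <<'E'
from h import *
P=par("wrist"); o=bot.get_obs(); t=np.array(o["tool_pos"]); print(t,o["tcp_rot"][2])
c,s=np.array([np.cos(-.36),np.sin(-.36)]),np.array([-np.sin(-.36),np.cos(-.36)])
f=lambda u,v:((u+.5)/1.5-.5,(v+.5)/1.5-.5)
for n,u,v,z in[("finL",355,285,36),("finR",441,285,36),("fin far",398,274,36),("near edge",398,295,36),("plL",310,268,44),("plR",578,268,44),("block L",308,420,90),("block R",474,420,90),("fin2L",360,478,36),("fin2R",435,478,36)]:
    X=onz(P,*f(u,v),z)[:2]; d=X-t[:2]; e=X-[499.7,-186.1]; print(n,X.round(1),"rel tool x,y",round(d@c,1),round(d@s,1),"rack",round(e@c,1),round(e@s,1))
E
```

```text
[ 523.67203439 -117.80769642   53.65551287] 1.2117166647885924
finL [517.2 -92.2] rel tool x,y -15.1 21.6 rack -16.7 94.0
finR [ 550.4 -104.7] rel tool x,y 20.3 21.7 rack 18.7 94.1
fin far [535.4 -94. ] rel tool x,y 2.6 26.4 rack 1.0 98.7
near edge [ 532.3 -102.5] rel tool x,y 2.7 17.3 rack 1.0 89.7
plL [504.7 -77.5] rel tool x,y -31.9 31.0 rack -33.6 103.4
plR [ 602.8 -114.3] rel tool x,y 72.8 31.2 rack 71.2 103.6
block L [ 495.4 -115.8] rel tool x,y -27.2 -8.1 rack -28.8 64.3
block R [ 546.3 -134.7] rel tool x,y 27.1 -7.9 rack 25.5 64.5
fin2L [ 484.1 -181. ] rel tool x,y -14.8 -73.1 rack -16.4 -0.7
fin2R [ 517.1 -193.3] rel tool x,y 20.4 -72.9 rack 18.8 -0.6
```

```bash
python3 -m pendant '[[[0.03,-0.01,0],[0,0,0],-1],[[0,0,0],[0,0,0],-1],[[0,0,-0.16],[0,0,0],-1],[[0,0,-0.16],[0,0,0],-1],[[0,0,-0.16],[0,0,0],-1],[[0,0,-0.16],[0,0,0],-1],[[0,0,-0.16],[0,0,0],-1],[[0,0,-0.16],[0,0,0],-1],[[0,0,-0.06],[0,0,0],-1],[[0,0,0],[0,0,0],-1]]'
```

```text
time: 11.23
tool_pos: [525.4, -118.9, 23.7]
tcp_rot: [-3.14, 0.0, 1.211]
contact_force: [0.4, -1.3, -0.5]
grip_width: 48.0
finger_force: 30.0
```

```bash
python3 -m pendant '[[[0.02,0,-0.02],[0,0,0],-1],[[0,0,-0.02],[0,0,0],-1],[[0,0,-0.02],[0,0,0],-1],[[0,0,-0.01],[0,0,0],-1],[[0,0,0],[0,0,0],-1],[[0,0,0],[0,0,0],-1],[[0,0,0],[0,0,0],-1],[[0,0,0],[0,0,0],-1],[[0,0,0],[0,0,0],-1],[[0,0,0],[0,0,0],-1]]'
```

```text
time: 12.07
tool_pos: [526.4, -119.0, 22.4]
tcp_rot: [3.141, 0.0, 1.211]
contact_force: [0.1, -0.5, -0.8]
grip_width: 48.0
finger_force: 30.0
```

```bash
python3 -m pendant '[[[0,0,-0.02],[0,0,0],-1],[[0,0,-0.02],[0,0,0],-1],[[0,0,0],[0,0,0],-1],[[0,0,0],[0,0,0],-1],[[0,0,0],[0,0,0],-1],[[0,0,0],[0,0,0],-1],[[0,0,0],[0,0,0],-1],[[0,0,0],[0,0,0],-1],[[0,0,0],[0,0,0],-1],[[0,0,0],[0,0,0],-1]]'
```

```text
time: 12.9
tool_pos: [526.5, -119.1, 21.5]
tcp_rot: [3.141, 0.0, 1.211]
contact_force: [-1.5, 1.1, 5.1]
grip_width: 48.0
finger_force: 30.0
```

```bash
python3 -m pendant '[[[0,0,0],[0,0,0],1],[[0,0,0],[0,0,0],1],[[0,0,0],[0,0,0],1],[[0,0,0],[0,0,0],1],[[0,0,0],[0,0,0],1],[[0,0,0.4],[0,0,0],1],[[0,0,0.8],[0,0,0],1],[[0,0,1],[0,0,0],1],[[0,0,1],[0,0,0],1],[[0.074,0.868,0],[0,0,0.273],1]]'
python3 -m pendant '[[[0.074,0.868,0],[0,0,0.273],1],[[0.074,0.868,0],[0,0,0.273],1],[[0.074,0.868,0],[0,0,0.273],1],[[0.074,0.868,0],[0,0,0.273],1],[[0.074,0.868,0],[0,0,0.273],1],[[0.074,0.868,0],[0,0,0.273],1],[[0.074,0.868,0],[0,0,0.273],1],[[0.074,0.868,0],[0,0,0.273],1],[[0.074,0.868,0],[0,0,0.273],1],[[0.074,0.868,0],[0,0,0.273],1]]'
python3 -m pendant '[[[0,0,0],[0,0,0],1],[[0,0,0],[0,0,0],1],[[0,0,-0.6],[0,0,0],1],[[0,0,-0.6],[0,0,0],1],[[0,0,-0.6],[0,0,0],1],[[0,0,-0.6],[0,0,0],1],[[0,0,-0.4],[0,0,0],1],[[0,0,-0.4],[0,0,0],1],[[0,0,0],[0,0,0],1],[[0,0,0],[0,0,0],1]]'
python3 - <<'E'
from h import *
P=par("wrist"); im=bot.capture("wrist"); print(bot.get_obs()["tool_pos"])
S=bot.capture("scene")
p=blobs(S,"yellow"); B=par("scene"); print(p[:2],[onz(B,*b[1:],74) for b in p[:2]])
cv2.imwrite("pics/s3.png",np.hstack([cv2.resize(im[:300],(400,234)),cv2.resize(S[80:200,160:280],(400,400),interpolation=2)[:234] ])) if 0 else cv2.imwrite("pics/s3.png",S)
print("red",[(b,onz(P,*b[1:],12)) for b in blobs(im,"red")[:3]])
E
```

```text
time: 13.73
tool_pos: [532.2, -97.0, 122.8]
tcp_rot: [3.13, 0.001, 1.241]
contact_force: [2.2, -0.4, -0.5]
grip_width: 91.8
finger_force: 0.0
time: 14.57
tool_pos: [550.7, 168.7, 117.0]
tcp_rot: [-3.142, 0.0, 1.573]
contact_force: [0.2, -0.1, -0.2]
grip_width: 91.8
finger_force: 0.0
time: 15.4
tool_pos: [550.5, 166.2, 20.8]
tcp_rot: [-3.14, 0.0, 1.57]
contact_force: [0.4, -0.4, 1.0]
grip_width: 91.9
finger_force: 0.0
[551.13248753 166.59292196  21.53934181]
[(219, np.float64(243.5), np.float64(141.4)), (35, np.float64(293.7), np.float64(251.8))] [array([ 526.20318858, -118.60965209,   74.        ]), array([629.38584291, 134.88683923,  74.        ])]
red [((3661, np.float64(260.8), np.float64(266.1)), array([550.55020467, 139.9243848 ,  12.        ])), ((1099, np.float64(340.9), np.float64(223.1)), array([599.37743279, 169.45146562,  12.        ]))]
```

View pics/s3.png

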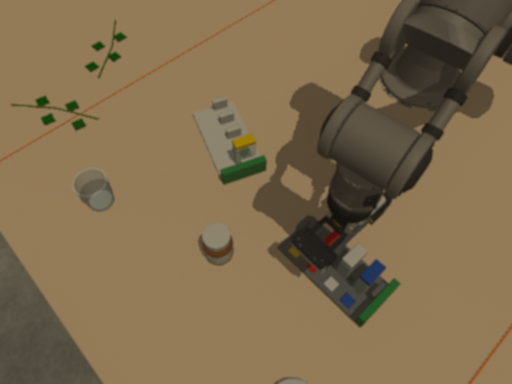

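```bash
python3 -m pendant '[[[0,0,0],[0,0,0],-1],[[0,0,0],[0,0,0],-1],[[0,0,0],[0,0,0],-1],[[0,0,0],[0,0,0],-1],[[0,0,0],[0,0,0],-1],[[0,0,0],[0,0,0],-1],[[0,0,0],[0,0,0],-1],[[0,0,0],[0,0,0],-1],[[0,0,0],[0,0,0],-1],[[0,0,0],[0,0,0],-1]]'
python3 -m pendant '[[[0,0,0.4],[0,0,0],-1],[[0,0,0.8],[0,0,0],-1],[[0,0,1],[0,0,0],-1],[[0,0,1],[0,0,0],-1],[[-0.117,-0.918,0],[0,0,-0.25],-1],[[-0.117,-0.918,0],[0,0,-0.25],-1],[[-0.117,-0.918,0],[0,0,-0.25],-1],[[-0.117,-0.918,0],[0,0,-0.25],-1],[[-0.117,-0.918,0],[0,0,-0.25],-1],[[-0.117,-0.918,0],[0,0,-0.25],-1]]'
python3 -m pendant '[[[-0.117,-0.918,0],[0,0,-0.25],-1],[[-0.117,-0.918,0],[0,0,-0.25],-1],[[-0.117,-0.918,0],[0,0,-0.25],-1],[[-0.117,-0.918,0],[0,0,-0.25],-1],[[-0.117,-0.918,0],[0,0,-0.25],-1],[[-0.117,-0.918,0],[0,0,-0.25],-1],[[0,0,0],[0,0,0],-1],[[0,0,0],[0,0,0],-1],[[0,0,0],[0,0,0],-1],[[0,0,0],[0,0,0],-1]]'
```

```text
time: 16.33
tool_pos: [550.8, 167.5, 21.1]
tcp_rot: [3.142, -0.0, 1.572]
contact_force: [0.6, 0.2, 0.5]
grip_width: 47.4
finger_force: 30.0
time: 17.17
tool_pos: [529.3, 1.0, 117.1]
tcp_rot: [-3.141, 0.0, 1.39]
contact_force: [0.2, 0.2, -0.9]
grip_width: 47.9
finger_force: 30.0
time: 18.0
tool_pos: [508.7, -162.0, 117.0]
tcp_rot: [-3.141, -0.0, 1.213]
contact_force: [1.0, 0.2, 0.1]
grip_width: 48.0
finger_force: 30.0
```

```bash
python3 -m pendant '[[[0.01,-0.05,-0.6],[0,0,-0.02],-1],[[0,0,-0.6],[0,0,0],-1],[[0,0,-0.6],[0,0,0],-1],[[0,0,-0.4],[0,0,0],-1],[[0,0,-0.4],[0,0,0],-1],[[0,0,-0.2],[0,0,0],-1],[[0,0,-0.2],[0,0,0],-1],[[0,0,-0.1],[0,0,0],-1],[[0,0,0],[0,0,0],-1],[[0,0,0],[0,0,0],-1]]'
python3 -m pendant '[[[0,0,-0.02],[0,0,0],-1],[[0,0,-0.02],[0,0,0],-1],[[0,0,0],[0,0,0],-1],[[0,0,0],[0,0,0],-1],[[0,0,0],[0,0,0],-1],[[0,0,0],[0,0,0],-1],[[0,0,0],[0,0,0],-1],[[0,0,0],[0,0,0],-1],[[0,0,0],[0,0,0],-1],[[0,0,0],[0,0,0],-1]]'
```

```text
time: 18.83
tool_pos: [509.4, -164.5, 24.5]
tcp_rot: [3.141, 0.0, 1.21]
contact_force: [1.4, -0.7, 0.4]
grip_width: 47.7
finger_force: 30.0
time: 19.67
tool_pos: [509.0, -164.6, 22.9]
tcp_rot: [3.141, 0.0, 1.209]
contact_force: [1.2, -0.3, -1.2]
grip_width: 47.7
finger_force: 30.0
```

```bash
python3 -m pendant '[[[0,0,-0.02],[0,0,0],-1],[[0,0,-0.02],[0,0,0],-1],[[0,0,-0.02],[0,0,0],-1],[[0,0,0],[0,0,0],-1],[[0,0,0],[0,0,0],-1],[[0,0,0],[0,0,0],-1],[[0,0,0],[0,0,0],-1],[[0,0,0],[0,0,0],-1],[[0,0,0],[0,0,0],-1],[[0,0,0],[0,0,0],-1]]'
```

```text
time: 20.5
tool_pos: [509.0, -164.6, 21.1]
tcp_rot: [3.142, 0.0, 1.209]
contact_force: [0.4, -0.1, -0.6]
grip_width: 47.8
finger_force: 30.0
```

```bash
python3 -m pendant '[[[0,0,-0.02],[0,0,0],-1],[[0,0,0],[0,0,0],-1],[[0,0,0],[0,0,0],-1],[[0,0,0],[0,0,0],-1],[[0,0,0],[0,0,0],-1],[[0,0,0],[0,0,0],-1],[[0,0,0],[0,0,0],-1],[[0,0,0],[0,0,0],-1],[[0,0,0],[0,0,0],-1],[[0,0,0],[0,0,0],-1]]'
```

```text
time: 21.33
tool_pos: [509.0, -164.6, 21.1]
tcp_rot: [3.141, 0.0, 1.209]
contact_force: [-2.0, 0.2, 5.8]
grip_width: 48.1
finger_force: 30.0
```

```bash
python3 -m pendant '[[[0,0,0],[0,0,0],1],[[0,0,0],[0,0,0],1],[[0,0,0],[0,0,0],1],[[0,0,0],[0,0,0],1],[[0,0,0],[0,0,0],1],[[0,0,0.4],[0,0,0],1],[[0,0,0.8],[0,0,0],1],[[0,0,1],[0,0,0],1],[[0,0,1],[0,0,0],1],[[0.109,0.974,0],[0,0,0.232],1]]'
python3 -m pendant '[[[0.109,0.974,0],[0,0,0.232],1],[[0.109,0.974,0],[0,0,0.232],1],[[0.109,0.974,0],[0,0,0.232],1],[[0.109,0.974,0],[0,0,0.232],1],[[0.109,0.974,0],[0,0,0.232],1],[[0.109,0.974,0],[0,0,0.232],1],[[0.109,0.974,0],[0,0,0.232],1],[[0.109,0.974,0],[0,0,0.232],1],[[0.109,0.974,0],[0,0,0.232],1],[[0.109,0.974,0],[0,0,0.232],1]]'
python3 -m pendant '[[[0.109,0.974,0],[0,0,0.232],1],[[0.109,0.974,0],[0,0,0.232],1],[[0,0,0],[0,0,0],1],[[0,0,0],[0,0,0],1],[[0,0,-0.6],[0,0,0],1],[[0,0,-0.6],[0,0,0],1],[[0,0,-0.6],[0,0,0],1],[[0,0,-0.6],[0,0,0],1],[[0,0,-0.4],[0,0,0],1],[[0,0,-0.4],[0,0,0],1]]'
python3 -m pendant '[[[0,0,0],[0,0,0],1],[[0,0,0],[0,0,0],1],[[0,0,0],[0,0,0],-1],[[0,0,0],[0,0,0],-1],[[0,0,0],[0,0,0],-1],[[0,0,0],[0,0,0],-1],[[0,0,0],[0,0,0],-1],[[0,0,0],[0,0,0],-1],[[0,0,0],[0,0,0],-1],[[0,0,0],[0,0,0],-1]]'
```

```text
time: 22.17
tool_pos: [515.7, -140.0, 122.2]
tcp_rot: [3.13, 0.002, 1.233]
contact_force: [1.3, 0.1, 0.0]
grip_width: 92.0
finger_force: 0.0
time: 23.0
tool_pos: [544.9, 158.4, 116.4]
tcp_rot: [-3.142, 0.0, 1.517]
contact_force: [-0.1, -0.2, 0.4]
grip_width: 91.8
finger_force: 0.0
time: 23.83
tool_pos: [551.2, 213.6, 19.5]
tcp_rot: [-3.14, 0.001, 1.569]
contact_force: [-0.5, -0.1, -0.3]
grip_width: 91.8
finger_force: 0.0
time: 24.67
tool_pos: [551.5, 215.4, 20.6]
tcp_rot: [3.141, -0.0, 1.571]
contact_force: [-0.9, 0.6, 1.4]
grip_width: 48.0
finger_force: 30.0
```

```bash
python3 -m pendant '[[[0,0,0.4],[0,0,0],-1],[[0,0,0.8],[0,0,0],-1],[[0,0,1],[0,0,0],-1],[[0,0,1],[0,0,0],-1],[[-0.132,-0.943,0],[0,0,-0.2],-1],[[-0.132,-0.943,0],[0,0,-0.2],-1],[[-0.132,-0.943,0],[0,0,-0.2],-1],[[-0.132,-0.943,0],[0,0,-0.2],-1],[[-0.132,-0.943,0],[0,0,-0.2],-1],[[-0.132,-0.943,0],[0,0,-0.2],-1]]'
python3 -m pendant '[[[-0.132,-0.943,0],[0,0,-0.2],-1],[[-0.132,-0.943,0],[0,0,-0.2],-1],[[-0.132,-0.943,0],[0,0,-0.2],-1],[[-0.132,-0.943,0],[0,0,-0.2],-1],[[-0.132,-0.943,0],[0,0,-0.2],-1],[[-0.132,-0.943,0],[0,0,-0.2],-1],[[-0.132,-0.943,0],[0,0,-0.2],-1],[[-0.132,-0.943,0],[0,0,-0.2],-1],[[-0.132,-0.943,0],[0,0,-0.2],-1],[[0,0,0],[0,0,0],-1]]'
python3 -m pendant '[[[0,0,0],[0,0,0],-1],[[0,0,0],[0,0,0],-1],[[0,0,0],[0,0,0],-1],[[0,0,0],[0,0,0],-1],[[0,0,0],[0,0,0],-1],[[0,0,0],[0,0,0],-1],[[0,0,0],[0,0,0],-1],[[0,0,-0.4],[0,0,0],-1],[[0,0,-0.4],[0,0,0],-1],[[0,0,0],[0,0,0],-1]]'
```

```text
time: 25.5
tool_pos: [527.2, 44.4, 116.4]
tcp_rot: [-3.141, 0.0, 1.426]
contact_force: [-0.2, 0.2, -0.7]
grip_width: 48.1
finger_force: 30.0
time: 26.33
tool_pos: [491.6, -213.7, 116.4]
tcp_rot: [3.14, 0.002, 1.206]
contact_force: [-0.4, -0.7, -0.7]
grip_width: 48.0
finger_force: 30.0
time: 27.17
tool_pos: [490.9, -208.2, 90.7]
tcp_rot: [-3.138, -0.001, 1.211]
contact_force: [-0.4, 0.5, -1.5]
grip_width: 47.9
finger_force: 30.0
```

```bash
python3 -m pendant '[[[0,0,-0.6],[0,0,0],-1],[[0,0,-0.6],[0,0,0],-1],[[0,0,-0.4],[0,0,0],-1],[[0,0,-0.4],[0,0,0],-1],[[0,0,-0.2],[0,0,0],-1],[[0,0,-0.08],[0,0,0],-1],[[0,0,-0.02],[0,0,0],-1],[[0,0,0],[0,0,0],-1],[[0,0,0],[0,0,0],-1],[[0,0,0],[0,0,0],-1]]'
python3 -m pendant '[[[0,0,-0.02],[0,0,0],-1],[[0,0,-0.02],[0,0,0],-1],[[0,0,-0.02],[0,0,0],-1],[[0,0,0],[0,0,0],-1],[[0,0,0],[0,0,0],-1],[[0,0,0],[0,0,0],-1],[[0,0,0],[0,0,0],-1],[[0,0,0],[0,0,0],-1],[[0,0,0],[0,0,0],-1],[[0,0,0],[0,0,0],-1]]'
```

```text
time: 28.0
tool_pos: [492.5, -209.3, 24.2]
tcp_rot: [3.14, 0.0, 1.211]
contact_force: [-0.1, 0.5, -1.6]
grip_width: 47.9
finger_force: 30.0
time: 28.83
tool_pos: [492.1, -209.1, 21.8]
tcp_rot: [3.141, 0.0, 1.211]
contact_force: [-0.3, -0.8, -0.9]
grip_width: 47.4
finger_force: 30.0
```

```bash
python3 -m pendant '[[[0,0,-0.02],[0,0,0],-1],[[0,0,-0.02],[0,0,0],-1],[[0,0,0],[0,0,0],-1],[[0,0,0],[0,0,0],-1],[[0,0,0],[0,0,0],-1],[[0,0,0],[0,0,0],-1],[[0,0,0],[0,0,0],-1],[[0,0,0],[0,0,0],-1],[[0,0,0],[0,0,0],-1],[[0,0,0],[0,0,0],-1]]'
```

```text
time: 29.67
tool_pos: [492.2, -209.1, 20.7]
tcp_rot: [3.141, 0.0, 1.211]
contact_force: [-0.3, 0.3, 1.5]
grip_width: 48.1
finger_force: 30.0
```

```bash
python3 -m pendant '[[[0,0,0],[0,0,0],1],[[0,0,0],[0,0,0],1],[[0,0,0],[0,0,0],1],[[0,0,0],[0,0,0],1],[[0,0,0],[0,0,0],1],[[0,0,0.4],[0,0,0],1],[[0,0,0.8],[0,0,0],1],[[0,0,1],[0,0,0],1],[[0,0,1],[0,0,0],1],[[0.126,0.975,0],[0,0,0.1875],1]]'
python3 -m pendant '[[[0.126,0.975,0],[0,0,0.1875],1],[[0.126,0.975,0],[0,0,0.1875],1],[[0.126,0.975,0],[0,0,0.1875],1],[[0.126,0.975,0],[0,0,0.1875],1],[[0.126,0.975,0],[0,0,0.1875],1],[[0.126,0.975,0],[0,0,0.1875],1],[[0.126,0.975,0],[0,0,0.1875],1],[[0.126,0.975,0],[0,0,0.1875],1],[[0.126,0.975,0],[0,0,0.1875],1],[[0.126,0.975,0],[0,0,0.1875],1]]'
python3 -m pendant '[[[0.126,0.975,0],[0,0,0.1875],1],[[0.126,0.975,0],[0,0,0.1875],1],[[0.126,0.975,0],[0,0,0.1875],1],[[0.126,0.975,0],[0,0,0.1875],1],[[0.126,0.975,0],[0,0,0.1875],1],[[0,0,0],[0,0,0],1],[[0,0,0],[0,0,0],1],[[0,0,-0.4],[0,0,0],1],[[0,0,-0.4],[0,0,0],1],[[0,0,0],[0,0,0],1]]'
python3 -m pendant '[[[0,0,-0.6],[0,0,0],1],[[0,0,-0.6],[0,0,0],1],[[0,0,-0.4],[0,0,0],1],[[0,0,-0.4],[0,0,0],1],[[0,0,-0.4],[0,0,0],1],[[0,0,0],[0,0,0],1],[[0,0,0],[0,0,0],1],[[0,0,0],[0,0,0],1],[[0,0,0],[0,0,0],1],[[0,0,0],[0,0,0],1]]'
python3 -m pendant '[[[0,0,0],[0,0,0],-1],[[0,0,0],[0,0,0],-1],[[0,0,0],[0,0,0],-1],[[0,0,0],[0,0,0],-1],[[0,0,0],[0,0,0],-1],[[0,0,0],[0,0,0],-1],[[0,0,0],[0,0,0],-1],[[0,0,0],[0,0,0],-1],[[0,0,0],[0,0,0],-1],[[0,0,0],[0,0,0],-1]]'
```

```text
time: 30.5
tool_pos: [499.1, -184.8, 122.2]
tcp_rot: [3.13, 0.003, 1.23]
contact_force: [2.2, -0.8, 0.2]
grip_width: 91.8
finger_force: 0.0
time: 31.33
tool_pos: [533.7, 114.2, 116.5]
tcp_rot: [3.141, 0.0, 1.46]
contact_force: [1.2, -0.3, 1.2]
grip_width: 91.8
finger_force: 0.0
time: 32.17
tool_pos: [551.1, 257.2, 90.3]
tcp_rot: [-3.137, 0.002, 1.57]
contact_force: [-0.4, 0.1, -0.5]
grip_width: 92.1
finger_force: 0.0
time: 33.0
tool_pos: [553.1, 259.1, 21.4]
tcp_rot: [3.14, -0.0, 1.571]
contact_force: [-0.3, 0.2, -0.1]
grip_width: 91.6
finger_force: 0.0
time: 33.83
tool_pos: [552.6, 259.0, 20.5]
tcp_rot: [-3.142, 0.0, 1.571]
contact_force: [-0.0, -0.0, 0.6]
grip_width: 48.1
finger_force: 30.0
```

```bash
python3 -m pendant '[[[0,0,0.4],[0,0,0],-1],[[0,0,0.8],[0,0,0],-1],[[0,0,1],[0,0,0],-1],[[0,0,1],[0,0,0],-1],[[-0.143,-0.95,0],[0,0,-0.167],-1],[[-0.143,-0.95,0],[0,0,-0.167],-1],[[-0.143,-0.95,0],[0,0,-0.167],-1],[[-0.143,-0.95,0],[0,0,-0.167],-1],[[-0.143,-0.95,0],[0,0,-0.167],-1],[[-0.143,-0.95,0],[0,0,-0.167],-1]]'
python3 -m pendant '[[[-0.143,-0.95,0],[0,0,-0.167],-1],[[-0.143,-0.95,0],[0,0,-0.167],-1],[[-0.143,-0.95,0],[0,0,-0.167],-1],[[-0.143,-0.95,0],[0,0,-0.167],-1],[[-0.143,-0.95,0],[0,0,-0.167],-1],[[-0.143,-0.95,0],[0,0,-0.167],-1],[[-0.143,-0.95,0],[0,0,-0.167],-1],[[-0.143,-0.95,0],[0,0,-0.167],-1],[[-0.143,-0.95,0],[0,0,-0.167],-1],[[-0.143,-0.95,0],[0,0,-0.167],-1]]'
python3 -m pendant '[[[-0.143,-0.95,0],[0,0,-0.167],-1],[[-0.143,-0.95,0],[0,0,-0.167],-1],[[0,0,0],[0,0,0],-1],[[0,0,0],[0,0,0],-1],[[0,0,0],[0,0,0],-1],[[0,0,0],[0,0,0],-1],[[0,0,0],[0,0,0],-1],[[0,0,0],[0,0,0],-1],[[0,0,0],[0,0,0],-1],[[0,0,0],[0,0,0],-1]]'
```

```text
time: 34.67
tool_pos: [526.6, 86.7, 117.5]
tcp_rot: [3.141, -0.0, 1.45]
contact_force: [1.0, -0.7, -1.2]
grip_width: 47.2
finger_force: 30.0
time: 35.5
tool_pos: [483.7, -198.5, 117.5]
tcp_rot: [3.141, 0.0, 1.249]
contact_force: [1.0, 0.3, -1.1]
grip_width: 47.7
finger_force: 30.0
time: 36.33
tool_pos: [475.6, -253.6, 116.6]
tcp_rot: [3.141, 0.0, 1.211]
contact_force: [0.6, 0.1, -0.5]
grip_width: 47.8
finger_force: 30.0
```

Position is good; descending.

```bash
python3 -m pendant '[[[0,0,-0.6],[0,0,0],-1],[[0,0,-0.6],[0,0,0],-1],[[0,0,-0.6],[0,0,0],-1],[[0,0,-0.4],[0,0,0],-1],[[0,0,-0.4],[0,0,0],-1],[[0,0,-0.2],[0,0,0],-1],[[0,0,-0.2],[0,0,0],-1],[[0,0,-0.08],[0,0,0],-1],[[0,0,0],[0,0,0],-1],[[0,0,0],[0,0,0],-1]]'
python3 -m pendant '[[[0,0,-0.02],[0,0,0],-1],[[0,0,-0.02],[0,0,0],-1],[[0,0,-0.02],[0,0,0],-1],[[0,0,0],[0,0,0],-1],[[0,0,0],[0,0,0],-1],[[0,0,0],[0,0,0],-1],[[0,0,0],[0,0,0],-1],[[0,0,0],[0,0,0],-1],[[0,0,0],[0,0,0],-1],[[0,0,0],[0,0,0],-1]]'
```

```text
time: 37.17
tool_pos: [475.7, -254.2, 24.6]
tcp_rot: [3.141, 0.0, 1.21]
contact_force: [0.2, 0.4, -0.8]
grip_width: 47.6
finger_force: 30.0
time: 38.0
tool_pos: [475.4, -254.1, 22.3]
tcp_rot: [3.141, 0.0, 1.21]
contact_force: [-0.5, 0.5, -0.7]
grip_width: 47.7
finger_force: 30.0
```

```bash
python3 -m pendant '[[[0,0,-0.02],[0,0,0],-1],[[0,0,-0.02],[0,0,0],-1],[[0,0,-0.02],[0,0,0],-1],[[0,0,0],[0,0,0],-1],[[0,0,0],[0,0,0],-1],[[0,0,0],[0,0,0],-1],[[0,0,0],[0,0,0],-1],[[0,0,0],[0,0,0],-1],[[0,0,0],[0,0,0],-1],[[0,0,0],[0,0,0],-1]]'
```

```text
time: 38.83
tool_pos: [475.4, -254.0, 20.5]
tcp_rot: [3.142, -0.0, 1.21]
contact_force: [-1.0, 0.5, -2.2]
grip_width: 48.0
finger_force: 30.0
```

```bash
python3 -m pendant '[[[0,0,-0.02],[0,0,0],-1],[[0,0,0],[0,0,0],-1],[[0,0,0],[0,0,0],-1],[[0,0,0],[0,0,0],-1],[[0,0,0],[0,0,0],-1],[[0,0,0],[0,0,0],-1],[[0,0,0],[0,0,0],-1],[[0,0,0],[0,0,0],-1],[[0,0,0],[0,0,0],-1],[[0,0,0],[0,0,0],-1]]'
```

```text
time: 39.67
tool_pos: [475.4, -254.1, 20.4]
tcp_rot: [3.141, 0.0, 1.21]
contact_force: [-2.2, 0.7, 4.8]
grip_width: 48.0
finger_force: 30.0
```

Contact felt. I'll release, rise straight up, then back off to look with the wrist camera.

```bash
python3 -m pendant '[[[0,0,0],[0,0,0],1],[[0,0,0],[0,0,0],1],[[0,0,0],[0,0,0],1],[[0,0,0],[0,0,0],1],[[0,0,0],[0,0,0],1],[[0,0,0.4],[0,0,0],1],[[0,0,0.8],[0,0,0],1],[[0,0,1],[0,0,0],1],[[0,0,1],[0,0,0],1],[[0,0,1],[0,0,0],1]]'
python3 -m pendant '[[[0,0,1],[0,0,0],1],[[0,0,1],[0,0,0],1],[[0,0,1],[0,0,0],1],[[-0.1,-0.3,0],[0,0,0],1],[[-0.1,-0.3,0],[0,0,0],1],[[0,0,0],[0,0,0],1],[[0,0,0],[0,0,0],1],[[0,0,0],[0,0,0],1],[[0,0,0],[0,0,0],1],[[0,0,0],[0,0,0],1]]'
python3 - <<'E'
from h import *
P=par("wrist"); im=bot.capture("wrist"); cv2.imwrite("pics/w9.png",cv2.resize(im,(768,576),interpolation=2))
B=par("scene"); S=bot.capture("scene"); cv2.imwrite("pics/s9.png",S)
c,s=np.array([np.cos(-.36),np.sin(-.36)]),np.array([-np.sin(-.36),np.cos(-.36)])
for k in("yellow","red","blue"):
    for b in blobs(S,k)[:2]:
        X=onz(B,*b[1:],74)[:2]-[500.6,-186.5]
        print(k,b[0],"rack",X@c,X@s)
E
```

```text
time: 40.5
tool_pos: [475.1, -253.9, 147.1]
tcp_rot: [-3.141, -0.0, 1.21]
contact_force: [0.4, 0.1, -0.7]
grip_width: 91.9
finger_force: 0.0
time: 41.33
tool_pos: [469.3, -271.7, 235.2]
tcp_rot: [-3.14, -0.001, 1.211]
contact_force: [0.7, 0.2, 0.1]
grip_width: 92.1
finger_force: 0.0
yellow 228 rack 0.7565467058305834 71.3950290365299
yellow 122 rack 2.7599987830017385 344.77326499546353
red 202 rack 0.07972981971040496 23.977326955312076
red 117 rack -13.520776332866099 384.10218270607385
blue 141 rack -0.3278663099633978 -70.54830320465314
blue 104 rack -41.49673898798541 463.69367484756987
```

View pics/w9.png

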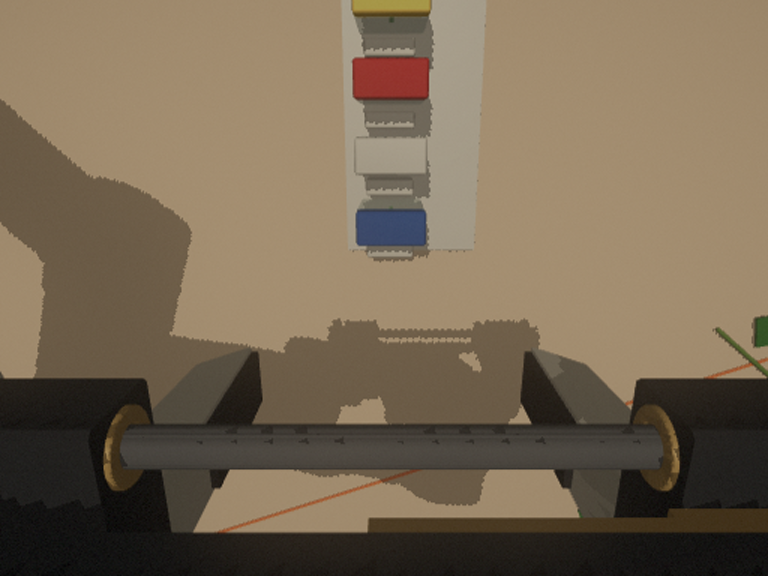

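The blocks stand upright and in line in the white rack: yellow (391,5), red (391,78), white (391,156) and blue (391,228). They sit between the fins and are centred across the row to about 1 mm. The gripper is clear, so I'm handing in.

```bash
python3 -c "
from plant import bot
print(bot.close_job())"
```

```text
the job is handed in; nothing more can be done
None
```

I handed the job in after about 41 s of the 104 s allowed: from the green end the white rack now holds yellow, red, white, blue, all upright and centred to about 1 mm, and nothing touched the jar.

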